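# Clear the jar and hold the guard drawer open at its mark

### The job

The empty glass jar stands in the way of the organiser's self-closing top drawer: keeping it upright, move it and set it down gently, wholly on the round cork coaster in the bamboo tray, and let go of it while the drawer is still shut. Then take the drawer by its fin and pull it out until its front face is level with the upright pin of the rider on the side rail, and keep it there against its spring: finish while holding it, do not let go. Leave the rider and all the other things where they are.

Things in the scene. Friction and masses are not known exactly. Their poses are not given: they have to be found in the camera images.
- organiser: white three-tier organiser fixed to the seat: 220 wide (its y), 200 deep, 156 high. Origin on the seat, 50 mm in front of the middle of its front face; z up, x points from the front into the organiser (the front faces its -x). The top tier is a drawer that slides out along -x; a grey box, 30 high, is stuck on the rear half of the roof
- drawer (a joint): how far the top drawer is out: 0 shut, 0.12 m its stop. A spring always pulls it shut (about 4 N at the start of its travel, 10 N at 100 mm out), so it snaps back when let go
- drawer_grip (a point): where to grip the drawer's handle, moves with the drawer, axes as the organiser's. The handle is a white upright fin in the middle of the drawer's front: 14 thick (along y), sticking out 50 from the front, 114 to 150 above the seat. The point is at mid thickness, 26 in front of the front face, 135 above the seat. Take it from above, fingers closing along y
- drawer_face (a point): point on the plane of the drawer's front face, at its +y end, 104 mm from the middle, 130 above the seat; the drawer's front is a flat panel 212 wide, 46 high, from 106 to 152 above the seat; moves with the drawer, axes as the organiser's
- rider (a joint): where the rider marks: the drawer travel in m at which the drawer's front face is level with the rider's pin. It does not move by itself
- rider_pin (a point): middle of the rider's upright pin (4 thick along x, 10 wide, up to 152 above the seat; axes as the organiser's). The rider is a small black clip on the aluminium rail that sticks out forwards beside the drawer, 122 mm to the organiser's +y side of its middle, reaching 150 mm ahead of the front face, rail top 118 above the seat
- tray: brown bamboo tray fixed on the seat, 270 (x) x 320 (y), rim 22 high, floor and walls 6 thick; origin at the underside's centre, z up
- coaster_top (a point): centre of the top of the round cork coaster, 90 across, 4 thick, fixed to the tray's floor in one of the two corners nearest the robot; its top is 10 above the seat
- jar: empty glass jar, straight sides, 58 across, 125 high, open top, walls 3 thick, about 0.2 kg; stands upright in front of the drawer, in its way; origin at the centre of its underside, z up
- clipper: black hair clipper lying in the tray, 42 x 170 x 36 high, long along its y; origin under its middle; leave alone
- trimmer: steel edge trimmer lying in the tray, 36 x 137 x 26 high, long along its y; origin under its middle; leave alone
- comb: blue comb lying in the tray, 30 x 180 x 6 high, long along its y; origin under its middle; leave alone
- oil: small clear oil bottle standing in the tray, 30 across, 70 high; origin under its middle; leave alone
- tin: flat aluminium tin on the seat beside the jar, 60 across, 34 high; origin under its middle; leave alone
Things that resemble listed ones, but are neither listed nor needed, are in the scene too. What is shaped like the jar but green is not meant.

How it is judged:
On the way, in this order (a step that is already met when the one before it is completed fails the run):
1. the jar stands on the coaster, let go, with the drawer still shut (horizontal distance between jar and coaster_top below 0.017 m and z of jar in the frame of coaster_top between -0.006 and 0.006 m and angle between jar's own z axis and vertical below 0.1 rad and linear speed of jar below 0.03 m/s and contact force between the fingers and jar below 0.1 N and value of joint drawer below 0.012 m), for 0.2 s.
2. the drawer is out to the rider's pin and held by the fingers (x of drawer_face in the frame of rider_pin between -0.006 and 0.006 m and contact force between the fingers and drawer above 1.5 N and velocity of joint drawer between -0.02 and 0.02 m/s), for 0.2 s.
At the end, for the whole second after the job is handed in: The drawer's front face is within 6 mm of the rider's pin along the drawer's travel, still, with the fingers pressing on the drawer (over 1.5 N); the jar stands upright, untouched, on the coaster with its centre within 17 mm of the coaster's (all of step 2 and horizontal distance between jar and coaster_top below 0.017 m and z of jar in the frame of coaster_top between -0.006 and 0.006 m and angle between jar's own z axis and vertical below 0.1 rad and linear speed of jar below 0.03 m/s and contact force between the fingers and jar below 0.1 N); the arm keeps its last pose, push and grip.
It fails at once if the jar is tipped by more than about 35 degrees (angle between jar's own z axis and vertical above 0.6 rad).
It fails at once if the jar is dropped or knocked along (moves faster than 0.4 m/s while the fingers do not hold it) (linear speed of jar above 0.4 m/s and contact force between the fingers and jar below 0.05 N).
It fails at once if the rider is shifted by more than 4 mm (distance of rider_pin from where it was at the start of the episode above 0.004 m).
It fails at once if another thing is moved by more than 30 mm (distance of any of clipper, trimmer, comb, oil, tin from where it was at the start of the episode above 0.03 m).
It also fails if it takes over 64 s, if anything falls off the work surface, if the arm or the gripper's body presses on something with over 40 N, if the wrist force passes 120 N, or if a joint passes its speed limit or range.

### The arm

A 7-joint arm with a two-finger parallel gripper is mounted at the origin on the work surface. World frame = base frame: x ahead of the robot, y to its left, z up, the work surface at z = 0. Lengths are in m, angles in rad, forces in N, time in s.
With the tool pointing down it reaches from about 0.35 to 0.9 m from the base axis. Payload 8.1 kg.
Tool frame: the origin (TCP) lies on the centre line of the jaws, within the pads' length; the fingertips stand 11 mm ahead of it and the grasp point (between the pads) lies 8 mm behind it (arm.nose_length is the distance from the TCP to the fingertips, in m); z points along the fingers, y is the line along which they close (so a half turn about z gives the same grasp; the last joint's range is limited). The gripper opens to 92 mm and grips with 3 to 60 N. Pads are 19 mm wide; open, the fingers measure 130 mm over their backs; the gripper's body (75 mm by 190 mm) begins 47 mm behind the grasp point.
Start: joints at [-1.219, 0.434, 0.025, 1.573, -0.012, 1.134, -0.075], TCP at [0.275, 0.561, 0.238] pointing down, gripper open.
Joint ranges: [-2.62, 2.62], [-0.44, 2.09], [-1.27, 1.32], [0.08, 2.57], [-1.32, 4.46], [0.12, 2], [-2.74, 2.74]. Speed limits (rad/s): [2.22, 2.22, 3.01, 3.01, 3.14, 3.14, 3.14].

### API

Orientations are given as a rotation vector (axis times angle).
In Python, from cell import arm gives the robot as it stands.
- The arm moves only by the tool jog_arm, never from a script. Its argument "moves" is a list of rows, each a list of 4 numbers: the shift along the tool's x, y, z in m, then the turn about the tool's z in rad. In form: [[tx, ty, tz, spin], ...]. A call has 1 to 20 rows; each row is the pose to reach, as a shift and turn from the pose commanded when the call began, along the tool's axes at that moment; what a row does not reach only later rows make up. A row lasts 1/8 s, in which the tool goes at most 62.5 mm and 10.7 degrees, less where a joint would pass 70% of its speed; a pose out of reach is approached as far as the arm can. A call with a gripper value outside its range is refused whole. "hand" is the finger opening in m, from 0 to 0.0918, set as the call begins (left out, the last holds). The fingers move at their own pace and stop on an object; "newtons" is the grip in N (left out, the last holds). Time passes only in rows, so rows that repeat a pose let the fingers close. It gives the time, the measured TCP pose, the force, the opening and the grip force at its end, in the units of the state.
- arm.observe(): the state, without advancing time (a new reading comes with each control period).
- arm.get_image(name): name is "scene" or "top" or "wrist"; returns a dict with "color" (384x512x3 uint8, red, green, blue), "z_map" (384x512 float32, m along the optical axis (not along the pixel's ray), 0 where there is no reading), "fx", "fy", "cx", "cy" (pixels), "rvec" (rotation vector, rad) and "tvec" (3), from world to camera coordinates, as OpenCV has them. Camera axes: x right, y down, z forward; pixel columns grow to the right and rows downward; lengths in m; the calibration is good to about 2 mm. A picture is of the moment at which its call begins.
- arm.sign_off(): hands the job in; it is judged then, once.
The state is a dict: "clock": time; "joints": joint angles; "dq": joint speeds; "joint_efforts": joint torques, N m; "position": TCP position; "ee_rot": TCP orientation; "force": force on the tool from outside, world axes, zero at the start; "ft_torque": the same for the moment, N m; "width": opening from 0.0 (shut) to 1.0 (fully open); "gripper_force": force on a finger pad.
Only numpy, scipy, OpenCV 4.12 (cv2) and the standard library are available. Lean on these libraries where they do the work, as an engineer would, in place of code of your own. Each camera call takes 0.05 s, during which the arm holds its last target. There are 200 camera calls.

## Working session

There is one attempt and no reset: what is moved stays moved. The work goes in short steps, Python scripts to look and compute and a tool call to move; the robot and the scene stay as the last step left them, time stands still between calls to the robot, and variables do not carry over. Pictures are saved under pics/ and viewed, at most 10 in all, crops included, and the job is handed in when it is done.

Besides the shell and the picture viewer there is one more tool, called as name(argument=value, ...), one argument or row to a line, values as JSON. jog_arm: Moves the arm, as the interface text tells. Its arguments: {"type":"object","properties":{"moves":{"type":"array"},"hand":{"type":"number"},"newtons":{"type":"number"}},"required":["moves"]}

```bash
mkdir -p pics
cat > h.py <<'E'
import numpy as np,cv2,pickle
from cell import arm
def grab(n,save=None):
    d=arm.get_image(n); d['R']=cv2.Rodrigues(np.array(d['rvec'],float))[0]; d['t']=np.array(d['tvec'],float).ravel()
    if save: cv2.imwrite('pics/%s.png'%save,cv2.cvtColor(d['color'],cv2.COLOR_RGB2BGR))
    return d
def pts(d):
    v,u=np.indices(d['z_map'].shape);z=d['z_map']
    P=np.stack([(u-d['cx'])/d['fx']*z,(v-d['cy'])/d['fy']*z,z],-1)
    return (P-d['t'])@d['R']
def ray(d,u,v,h):
    r=d['R'].T@np.array([(u-d['cx'])/d['fx'],(v-d['cy'])/d['fy'],1]);o=-d['R'].T@d['t']
    return o+r*(h-o[2])/r[2]
E
python3 - <<'E'
from h import *
a=grab('scene');b=grab('top');c=grab('wrist')
for n,d in zip('stw',(a,b,c)): pickle.dump(d,open(n+'.pkl','wb')); print(n,d['fx'],-d['R'].T@d['t'],d['R'][2], (d['z_map']>0).mean())
s=arm.observe(); print(s)
im=np.vstack([np.hstack([a['color'],b['color']])])
cv2.imwrite('pics/a.png',cv2.cvtColor(a['color'],4)); cv2.imwrite('pics/b.png',cv2.cvtColor(b['color'],4))
E
```

```text
s 451.1671072194519 [ 0.94593636 -0.63868349  0.95992181] [-0.33596803  0.55381956 -0.76184603] 0.9959157307942709
t 409.22473891475306 [ 0.42785642 -0.02696472  1.32751182] [ 0.10246164  0.02776088 -0.99434951] 0.9958750406901041
w 282.790469261807 [0.21182257 0.59195072 0.38479832] [ 0.23518903 -0.11540903 -0.96507351] 0.9884185791015625
{'clock': 0.15, 'joints': array([-1.21860086,  0.43507923,  0.02497247,  1.57382567, -0.0115852 ,
        1.13397224, -0.07511325]), 'dq': array([-0.00014761, -0.00378992,  0.00080625, -0.00024956, -0.0008137 ,
       -0.00064255, -0.00042355]), 'joint_efforts': array([ 2.17287045e-03, -6.68264222e+01,  9.86471325e-01, -3.14696038e+01,
       -6.03526435e-02,  3.93931358e-02,  1.38290202e-04]), 'position': array([0.27444378, 0.56114824, 0.23713924]), 'ee_rot': array([-7.08330776e-01, -3.06055330e+00,  1.77673122e-03]), 'force': array([-0.333582  ,  0.51397854, -0.22470983]), 'ft_torque': array([ 0.03309343, -0.0069647 , -0.01870695]), 'gripper_force': 0.0, 'width': 1.0004473116023536}
```

View pics/a.png

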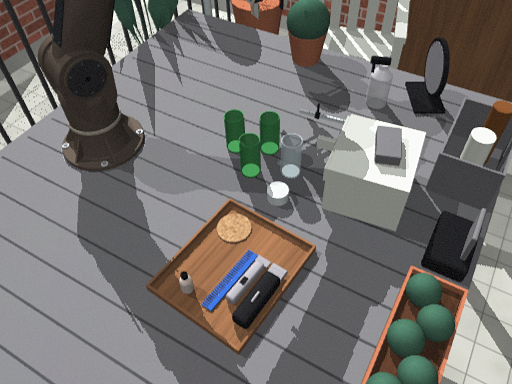

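View pics/b.png

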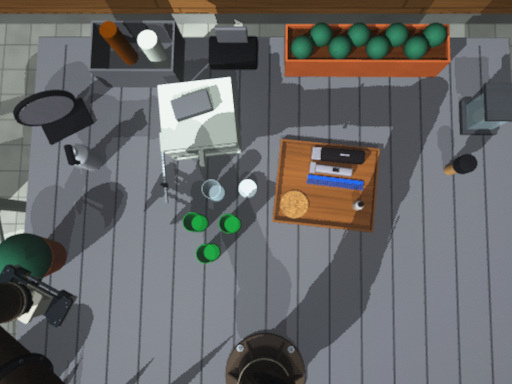

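The scene view shows the clear jar at (291,155) with three green ones beside it, the coaster at (234,228), the tin at (278,193) and the rider at (318,110). In the top view the jar is at (212,189), the coaster at (294,204), the tin at (248,188), the fin at (202,157) and the rider at (165,184).

Run:
```python
from h import *
D={n:pickle.load(open(n+'.pkl','rb')) for n in 'stw'}
for n,roi in (('s',(215,205,255,245)),('t',(275,185,315,222))):
    d=D[n];P=pts(d);hsv=cv2.cvtColor(d['color'],cv2.COLOR_RGB2HSV);x0,y0,x1,y1=roi
    m=np.zeros(hsv.shape[:2],np.uint8);s=hsv[y0:y1,x0:x1]
    m[y0:y1,x0:x1]=(s[...,2]>170)&(s[...,0]<25)&(s[...,1]>60)
    cs=max(cv2.findContours(m,0,2)[0],key=cv2.contourArea);e=cv2.fitEllipse(cs);print('coaster',n,e,ray(d,*e[0],.01),'depth z',np.median(P[m>0],0))
t=D['t'];Pt=pts(t)
np.set_printoptions(precision=3,suppress=True)
for n,d in D.items():
    P=pts(d); hi=(P[...,2]>.1)&(P[...,2]<.2)&(P[...,0]>.4)&(P[...,0]<1)&(P[...,1]>-.1)&(P[...,1]<.45); print(n,hi.sum())
# roof edges of organiser
P=Pt;m=((P[...,2]>.14)&(P[...,2]<.17)&(P[...,0]>.6)&(P[...,0]<1.)&(P[...,1]>0)&(P[...,1]<.5)).astype(np.uint8)
cs=max(cv2.findContours(m,0,2)[0],key=cv2.contourArea);r=cv2.minAreaRect(cs);print('roof',r,[ray(t,*q,.156) for q in cv2.boxPoints(r)])
S=cv2.cvtColor(D['s']['color'],4)[85:215,220:360];T=cv2.cvtColor(t['color'],4)[135:265,150:290]
cv2.imwrite('pics/c.png',cv2.resize(np.vstack([S[:100],T[:100]])if 0 else np.hstack([S,T]),None,fx=2.85,fy=2.85,interpolation=cv2.INTER_CUBIC))
# depth of jar
print('jar depth pts top', Pt[183:196:3,206:220:3].reshape(-1,3)[:12])
```

```text
coaster s ((233.1529083251953, 226.98895263671875), (27.937063217163086, 35.84806442260742), 78.08782958984375) [ 0.52819601 -0.0875322   0.01      ] depth z [ 0.52960465 -0.09021158  0.01130678]
coaster t ((293.83172607421875, 204.18043518066406), (26.61040687561035, 28.55117416381836), 111.28347778320312) [ 0.52853963 -0.08657989  0.01      ] depth z [ 0.52910396 -0.08705538  0.00992478]
s 9181
t 7228
w 0
roof ((197.94631958007812, 122.8516616821289), (86.67352294921875, 75.22079467773438), 84.14398956298828) [array([0.872, 0.333, 0.156]), array([0.897, 0.11 , 0.156]), array([0.638, 0.078, 0.156]), array([0.613, 0.296, 0.156])]
jar depth pts top [[0.582 0.184 0.101]
 [0.586 0.179 0.074]
 [0.589 0.174 0.048]
 [0.591 0.167 0.032]
 [0.589 0.155 0.049]
 [0.576 0.188 0.078]
 [0.58  0.184 0.043]
 [0.584 0.18  0.007]
 [0.585 0.17  0.007]
 [0.585 0.161 0.008]
 [0.569 0.191 0.06 ]
 [0.574 0.189 0.013]]
```

View pics/c.png

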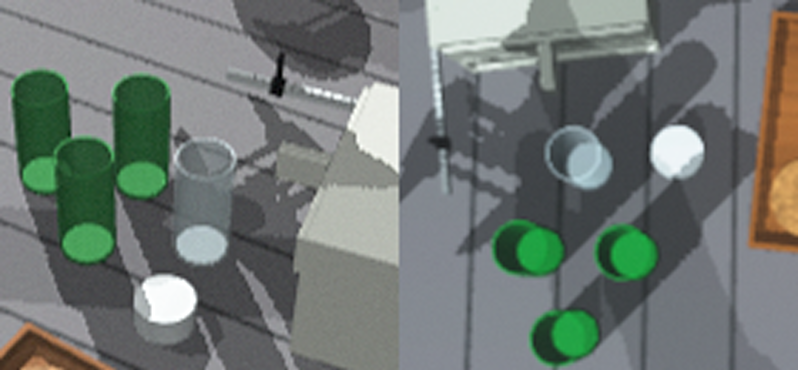

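Run:
```python
from h import *
from scipy.optimize import least_squares
np.set_printoptions(precision=4,suppress=True)
D={n:pickle.load(open(n+'.pkl','rb')) for n in 'stw'}
def tri(us,ut):
    A=[];b=[]
    for d,(u,v) in ((D['s'],us),(D['t'],ut)):
        M=np.c_[d['R'],d['t']];x=(u-d['cx'])/d['fx'];y=(v-d['cy'])/d['fy']
        for r in (x*M[2]-M[0],y*M[2]-M[1]): A.append(r[:3]);b.append(-r[3])
    return np.linalg.lstsq(np.array(A),np.array(b),rcond=None)[0]
print('jar rim',tri((292.3,140.4),(211.4,189)),'base',tri((290.5,171),(216.7,192.9)))
print('rays rim',ray(D['s'],292.3,140.4,.125),ray(D['t'],211.4,189,.125),'base',ray(D['s'],290.5,171,.0),ray(D['t'],216.7,192.9,.0))
print('coaster tri',tri((233.15,226.99),(293.83,204.18)))
P={n:pts(D[n]) for n in 'st'}
def circ(p,c0):
    f=lambda q:np.hypot(p[:,0]-q[0],p[:,1]-q[1])-q[2]
    r=least_squares(f,[*c0,.03],loss='soft_l1',f_scale=.002);return r.x
def near(c,r,z0,z1,n):
    p=P[n].reshape(-1,3);return p[(np.hypot(p[:,0]-c[0],p[:,1]-c[1])<r)&(p[:,2]>z0)&(p[:,2]<z1)]
c=(.58,.17)
for n in 'st':
    p=near(c,.045,.03,.13,n);print('jar',n,len(p),p[:,2].max(),circ(p,c))
# greens and tin
for n in 'st':
    hsv=cv2.cvtColor(D[n]['color'],cv2.COLOR_RGB2HSV);m=((hsv[...,0]>50)&(hsv[...,0]<75)&(hsv[...,1]>150)).astype(np.uint8)
    for cc in cv2.findContours(m,0,2)[0]:
        if cv2.contourArea(cc)<100:continue
        k=np.zeros_like(m);cv2.drawContours(k,[cc],-1,1,-1);p=P[n][k>0];p=p[(p[:,2]>.03)&(p[:,2]<.14)&(p[:,0]>.3)&(p[:,0]<.75)]
        if len(p)>20:print('green',n,len(p),circ(p,p[:,:2].mean(0)))
# drawer face plane, top
p=P['t'].reshape(-1,3);q=p[(p[:,2]>.03)&(p[:,2]<.17)&(p[:,0]>.58)&(p[:,0]<.9)&(p[:,1]>.05)&(p[:,1]<.4)]
yaw=np.arctan2(.897-.638,0)*0+ -np.arctan2(.638-.897,.078-.11)*0
# roof rect from depth
r=q[(q[:,2]>.15)&(q[:,2]<.162)];R=cv2.minAreaRect((r[:,:2]*1000).astype(np.float32));print('roof rect',R,np.median(r[:,2]));print(cv2.boxPoints(R))
k=P['t'][130:215,150:250];np.save('k.npy',k)
f=q[(q[:,2]>.11)&(q[:,2]<.147)&(q[:,0]<.7)];print(len(f),f[::max(1,len(f)//45)])
t=near((.58,.10),.05,.02,.05,'t');print('tin',np.median(t,0),len(t))
```

```text
jar rim [0.5634 0.1647 0.1236] base [0.5633 0.1654 0.0027]
rays rim [0.5655 0.1649 0.125 ] [0.5615 0.1633 0.125 ] base [ 0.5629  0.1684 -0.    ] [0.5628 0.1653 0.    ]
coaster tri [ 0.5282 -0.0869  0.0094]
jar s 742 0.12896778811827467 [0.5639 0.164  0.0274]
jar t 250 0.12874472424907926 [0.5642 0.1631 0.0272]
green t 117 [0.3736 0.1741 0.0272]
green t 114 [0.4624 0.1102 0.0271]
green t 151 [0.4654 0.2166 0.0272]
roof rect ((756.1484985351562, 205.02304077148438), (258.7347412109375, 221.55091857910156), 6.8988118171691895) 0.1560482734099936
[[614.4119 299.4573]
 [641.0237  79.5105]
 [897.8851 110.5887]
 [871.2733 330.5356]]
364 [[0.6991 0.3199 0.1245]
 [0.6946 0.1424 0.1388]
 [0.6947 0.0899 0.1272]
 [0.6878 0.103  0.1439]
 [0.684  0.2219 0.1419]
 [0.6873 0.1192 0.1319]
 [0.6893 0.0962 0.1237]
 [0.6815 0.1593 0.1427]
 [0.6844 0.1373 0.1305]
 [0.6878 0.1151 0.1157]
 [0.6788 0.277  0.1355]
 [0.6801 0.1694 0.1347]
 [0.6825 0.147  0.1244]
 [0.6858 0.1248 0.1101]
 [0.6757 0.2073 0.1392]
 [0.6804 0.175  0.1188]
 [0.6824 0.1521 0.1101]
 [0.6722 0.2368 0.1401]
 [0.6751 0.2156 0.1273]
 [0.6726 0.3171 0.1197]
 [0.6689 0.2544 0.1408]
 [0.6717 0.2333 0.1282]
 [0.6755 0.2127 0.1109]
 [0.6653 0.2989 0.1411]
 [0.6675 0.2744 0.132 ]
 [0.6697 0.2526 0.1222]
 [0.6677 0.1869 0.1353]
 [0.6658 0.2883 0.1243]
 [0.6678 0.2663 0.1156]
 [0.665  0.2911 0.1131]
 [0.661  0.1857 0.1234]
 [0.6506 0.1845 0.146 ]
 [0.6491 0.3115 0.1146]
 [0.6408 0.1832 0.1344]
 [0.6335 0.1816 0.1422]
 [0.6312 0.3084 0.1119]
 [0.6274 0.3102 0.116 ]
 [0.6239 0.3093 0.1187]
 [0.6146 0.3116 0.1199]
 [0.6087 0.3054 0.1195]
 [0.5969 0.3055 0.1173]
 [0.5915 0.1745 0.124 ]
 [0.5874 0.3076 0.1195]
 [0.5904 0.1676 0.1105]
 [0.5854 0.1833 0.1239]
 [0.5822 0.1829 0.1255]]
tin [0.5765 0.0702 0.0342] 199
```

```bash
cat >> h.py <<'E'
from scipy.spatial.transform import Rotation as Ro
def go(xyz,yaw,ref=None):
    """shift in tool axes and spin from the present pose; yaw = world angle of tool y"""
    s=arm.observe();p=np.array(s['position']) if ref is None else np.array(ref);R=Ro.from_rotvec(s['ee_rot']).as_matrix()
    now=np.arctan2(R[1,1],R[0,1]);d=(now-yaw+np.pi)%(2*np.pi)-np.pi
    print('at',p.round(4),'yaw',np.degrees(now).round(2),'tilt',R[:,2].round(4),'-> shift',(R.T@(np.array(xyz)-p)).round(4),'spin',round(d,4),'F',s['force'].round(2),'w',s['width'],s['gripper_force'],s['clock'])
E
python3 - <<'E'
from h import *
go((.5640,.1638,.222),np.radians(96.7))
k=np.load('k.npy').reshape(-1,3)
f=k[(k[:,2]>.115)&(k[:,2]<.147)&(k[:,0]>.64)&(k[:,0]<.72)&(k[:,1]>.08)&(k[:,1]<.305)&(abs(k[:,1]-.185)>.02)]
A=np.c_[f[:,1],np.ones(len(f))];w=np.ones(len(f),bool)
for i in range(8):
    c=np.linalg.lstsq(A[w],f[w,0],rcond=None)[0];e=f[:,0]-A@c;w=abs(e)<max(.002,1.5*np.median(abs(e[w])))
print('face x=%.4f y + %.4f'%tuple(c),w.sum(),len(f),np.degrees(np.arctan(c[0])),e[w].std())
E
```

```text
at [0.2744 0.5611 0.2371] yaw 63.94 tilt [-4.0e-04 -1.1e-03 -1.0e+00] -> shift [-0.4347 -0.2297  0.0155] spin -0.5718 F [-0.33  0.51 -0.22] w 1.0004473116023536 0.0 0.15
face x=-0.1234 y + 0.7012 133 153 -7.03551515084113 0.0005502350462286228
```

jog_arm(
  moves=[
    [-0.05, -0.026, 0.002, -0.08],
    [-0.1, -0.053, 0.004, -0.18],
    [-0.15, -0.079, 0.006, -0.28],
    [-0.2, -0.106, 0.008, -0.38],
    [-0.25, -0.132, 0.01, -0.47],
    [-0.3, -0.159, 0.012, -0.56],
    [-0.35, -0.185, 0.014, -0.577],
    [-0.39, -0.206, 0.015, -0.577],
    [-0.42, -0.222, 0.015, -0.577],
    [-0.435, -0.23, 0.015, -0.577],
    [-0.435, -0.23, 0.015, -0.577],
    [-0.435, -0.23, 0.015, -0.577],
  ],
  hand=0.0918,
)

```text
clock: 1.65
position: [0.5633, 0.1656, 0.2226]
ee_rot: [0.195, -3.135, -0.002]
force: [-0.6, 0.5, 0.0]
width: 0.997
gripper_force: 0.0
```

Run:
```python
from h import *
d=grab('wrist');pickle.dump(d,open('w1.pkl','wb'))
go((.5640,.1638,.080),np.radians(97))
print('cam',-d['R'].T@d['t'])
cv2.imwrite('pics/d.png',cv2.resize(cv2.cvtColor(d['color'],4),(800,600)))
```

```text
at [0.5633 0.1657 0.2227] yaw 97.14 tilt [-5.e-04  8.e-04 -1.e+00] -> shift [-0.0005 -0.0021  0.1427] spin 0.0025 F [-0.54 -0.64 -0.41] w 1.0007141033903304 0.0 1.7
cam [0.494181   0.1565563  0.37044819]
```

View pics/d.png

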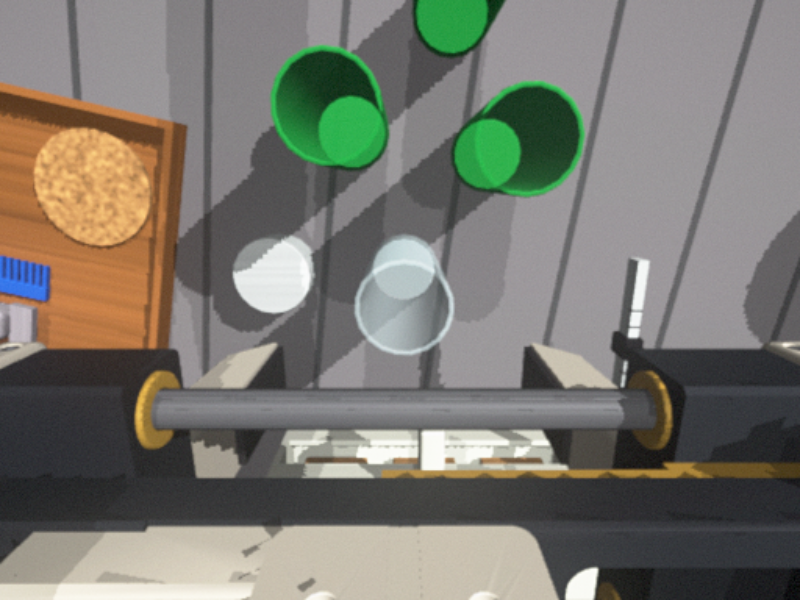

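The wrist view shows the clear jar's rim at (404,307) and its base at (404,267). It is centred between the fingers, with the tin at (273,274) and the fin at (432,450).

Run:
```python
from h import *
d=pickle.load(open('w1.pkl','rb'));k=1.5625
print('rim',ray(d,404/k,307/k,.125),'base',ray(d,404/k,267/k,.003),'coaster',ray(d,92/k,186/k,.01))
```

```text
rim [0.56406126 0.16638309 0.125     ] base [0.56393322 0.16686878 0.003     ] coaster [ 0.52881201 -0.08566158  0.01      ]
```

jog_arm(
  moves=[
    [0, -0.001, 0.03, 0],
    [0, -0.001, 0.065, 0],
    [0, -0.001, 0.095, 0],
    [0, -0.001, 0.12, 0],
    [0, -0.001, 0.135, 0],
    [0, -0.001, 0.142, 0],
    [0, -0.001, 0.142, 0],
    [0, -0.001, 0.142, 0],
  ],
)

```text
clock: 2.7
position: [0.565, 0.163, 0.0816]
ee_rot: [-0.192, 3.134, 0.001]
force: [-0.5, -0.0, 0.7]
width: 0.996
gripper_force: 0.0
```

jog_arm(
  moves=[
    [0, 0, 0, 0],
    [0, 0, 0, 0],
    [0, 0, 0, 0],
    [0, 0, 0, 0],
    [0, 0, 0, 0],
    [0, 0, 0, 0],
  ],
  hand=0.045,
  newtons=12,
)

```text
clock: 3.45
position: [0.5645, 0.1631, 0.0809]
ee_rot: [-0.192, 3.135, 0.001]
force: [0.3, 2.9, 2.1]
width: 0.645
gripper_force: 11.9
```

jog_arm(
  moves=[
    [0, 0, -0.004, 0],
    [0, 0, -0.014, 0],
    [0, 0, -0.03, 0],
    [0, 0, -0.05, 0],
    [0, 0, -0.065, 0],
    [0, 0, -0.072, 0],
    [0, 0, -0.072, 0],
  ],
)

```text
clock: 4.32
position: [0.5646, 0.1628, 0.1532]
ee_rot: [-0.192, 3.135, 0.0]
force: [-0.1, 1.1, -4.0]
width: 0.644
gripper_force: 11.9
```

Run:
```python
from h import *
d=grab('wrist','e');go((.5285,-.0868,.151),np.radians(97))
m=d['color'];k=grab('top');
a=cv2.resize(cv2.cvtColor(m,4),(400,300));b=cv2.resize(cv2.cvtColor(k['color'],4)[120:240,150:310],(400,300));cv2.imwrite('pics/e.png',np.hstack([a,b]))
```

```text
at [0.5642 0.1627 0.1526] yaw 97.0 tilt [-2.e-04 -1.e-04 -1.e+00] -> shift [ 0.0659 -0.2433  0.0016] spin -0.0 F [-0.51  0.75 -2.18] w 0.640966942088697 11.876757550053298 4.375
```

View pics/e.png

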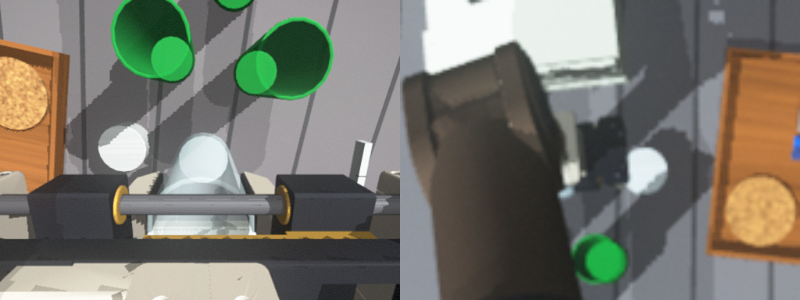

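The jar hangs upright in the grip, with its base at (203,157) in the left panel. The coaster is unobstructed.

jog_arm(
  moves=[
    [0.003, -0.01, 0, 0],
    [0.009, -0.035, 0, 0],
    [0.018, -0.065, 0, 0],
    [0.027, -0.1, 0, 0],
    [0.036, -0.135, 0, 0],
    [0.045, -0.168, 0, 0],
    [0.054, -0.198, 0, 0],
    [0.06, -0.222, 0, 0],
    [0.064, -0.237, 0, 0],
    [0.066, -0.243, 0, 0],
    [0.066, -0.243, 0, 0],
    [0.066, -0.243, 0, 0],
  ],
)

```text
clock: 5.92
position: [0.5287, -0.0853, 0.1526]
ee_rot: [-0.194, 3.136, 0.001]
force: [0.7, 0.2, -2.2]
width: 0.641
gripper_force: 11.9
```

Run:
```python
from h import *
d=grab('wrist');go((.5285,-.0868,.0915),np.radians(97))
k=1.28; 
cv2.imwrite('pics/f.png',cv2.resize(cv2.cvtColor(d['color'],4),(800,600)))
pickle.dump(d,open('w2.pkl','wb'))
```

```text
at [ 0.5287 -0.0853  0.1527] yaw 97.09 tilt [ 0.e+00  5.e-04 -1.e+00] -> shift [ 0.0004 -0.0014  0.0612] spin 0.0016 F [ 0.29 -0.41 -3.01] w 0.6368829538715302 11.876955726183951 5.975
```

View pics/f.png

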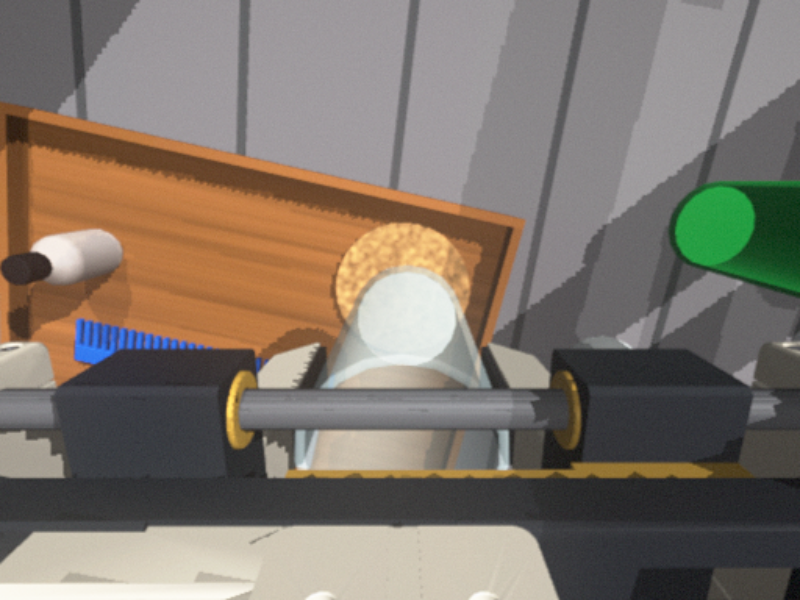

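The jar's base is at (406,316), above the coaster, which is centred near (404,288). The oil bottle and comb are clear of it.

Run:
```python
from h import *
d=pickle.load(open('w2.pkl','rb'));k=1.5625
print('base',ray(d,406/k,316/k,.0745));hsv=cv2.cvtColor(d['color'],cv2.COLOR_RGB2HSV)
for q in ((337,288),(472,288),(404,222)): print(ray(d,q[0]/k,q[1]/k,.01))
```

```text
base [ 0.52877349 -0.08367153  0.0745    ]
[ 0.53468181 -0.12941188  0.01      ]
[ 0.52340641 -0.03884302  0.01      ]
[ 0.48531707 -0.08996422  0.01      ]
```

jog_arm(
  moves=[
    [0, -0.001, 0.006, 0],
    [0, -0.001, 0.018, 0],
    [0, -0.001, 0.032, 0],
    [0, -0.001, 0.044, 0],
    [0, -0.001, 0.052, 0],
    [0, -0.001, 0.056, 0],
    [0, -0.001, 0.058, 0],
    [0, -0.001, 0.058, 0],
  ],
)

```text
clock: 6.98
position: [0.5288, -0.0875, 0.0949]
ee_rot: [-0.192, 3.135, 0.0]
force: [0.9, 0.1, -1.6]
width: 0.645
gripper_force: 11.9
```

jog_arm(
  moves=[
    [0, 0, 0.001, 0],
    [0, 0, 0.002, 0],
    [0, 0, 0.003, 0],
    [0, 0, 0.004, 0],
    [0, 0, 0.0045, 0],
    [0, 0, 0.0045, 0],
  ],
)

```text
clock: 7.72
position: [0.529, -0.0872, 0.0906]
ee_rot: [-0.192, 3.135, 0.0]
force: [-0.4, 2.9, 4.6]
width: 0.645
gripper_force: 11.9
```

jog_arm(
  moves=[
    [0, 0, 0, 0],
    [0, 0, 0, 0],
    [0, 0, 0, 0],
    [0, 0, 0, 0],
    [0, 0, 0, 0],
    [0, 0, 0, 0],
  ],
  hand=0.0918,
)

```text
clock: 8.48
position: [0.5286, -0.0875, 0.0902]
ee_rot: [-0.192, 3.136, 0.0]
force: [0.8, -0.0, -0.1]
width: 0.999
gripper_force: 0.0
```

jog_arm(
  moves=[
    [0, 0, -0.01, 0],
    [0, 0, -0.035, 0],
    [0, 0, -0.075, 0],
    [0, 0, -0.11, 0],
    [0, 0, -0.13, 0],
    [0, 0, -0.14, 0],
    [0, 0, -0.14, 0],
  ],
)

```text
clock: 9.35
position: [0.5288, -0.0875, 0.2307]
ee_rot: [-0.192, 3.135, -0.0]
force: [-0.3, 0.5, -0.3]
width: 1.001
gripper_force: 0.0
```

Run:
```python
from h import *
d=grab('wrist');pickle.dump(d,open('w3.pkl','wb'));t=grab('top');pickle.dump(t,open('t3.pkl','wb'));s=grab('scene');pickle.dump(s,open('s3.pkl','wb'))
go((.6,.18,.23),np.radians(97))
a=cv2.resize(cv2.cvtColor(d['color'],4),(400,300));b=cv2.resize(cv2.cvtColor(s['color'],4)[150:270,170:330],(400,300))
c=cv2.resize(cv2.cvtColor(t['color'],4)[130:220,150:270],(400,300),interpolation=cv2.INTER_CUBIC);e=cv2.resize(cv2.cvtColor(s['color'],4)[90:180,280:400],(400,300),interpolation=cv2.INTER_CUBIC)
cv2.imwrite('pics/g.png',np.vstack([np.hstack([a,b]),np.hstack([c,e])]))
```

```text
at [ 0.5281 -0.0874  0.2293] yaw 97.0 tilt [-1.6e-03  1.0e-04 -1.0e+00] -> shift [-0.104   0.2567 -0.0008] spin -0.0001 F [-0.25 -0.23  0.16] w 0.9986539680712634 0.0 9.5
```

View pics/g.png

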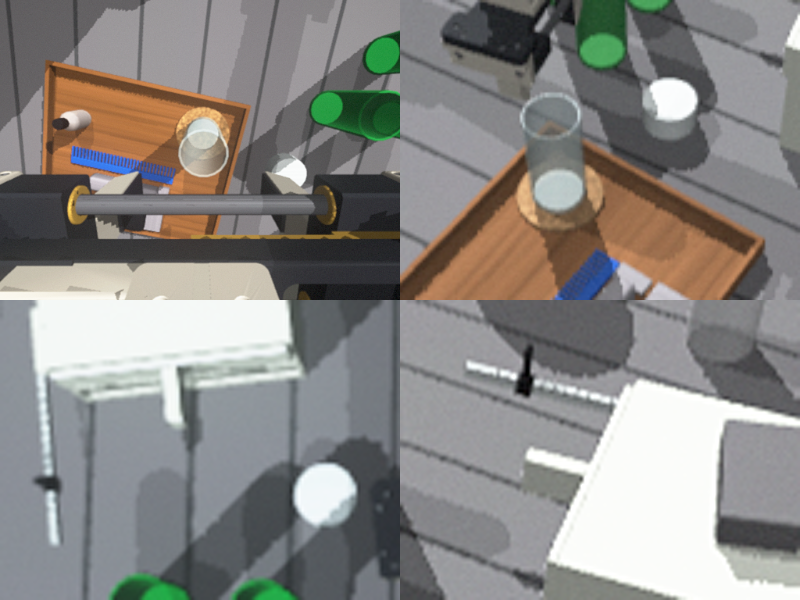

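The jar stands centred on the coaster: base at (560,192) and coaster at (561,192) in the top-right panel. The lower panels show the fin tip at (175,420) and the rider at (47,483) in the top view, and the pin's top at (528,347) in the scene view.

Run:
```python
from h import *
np.set_printoptions(precision=4,suppress=True)
a=np.radians(7);e=np.array([np.cos(a),np.sin(a)]);n=np.array([-e[1],e[0]])
for nm,f,roi in (('t','t3.pkl',(155,172,178,200)),('s','s3.pkl',(308,98,330,116))):
    d=pickle.load(open(f,'rb'));P=pts(d);x0,y0,x1,y1=roi
    c=d['color'][y0:y1,x0:x1].max(2);p=P[y0:y1,x0:x1];v,u=np.nonzero(c<45);q=p[v,u]
    print(nm,len(q),'uv',u.mean()+x0,v.mean()+y0)
    for uu,vv,k in zip(u+x0,v+y0,q):
        if k[2]>.11: print((uu,vv),k,'org',k[:2]@e,k[:2]@n)
    print('top-ray', [ray(d,*(w),.15)[:2]@np.c_[e,n] for w in ((164.1,184.9),)] if nm=='t' else [ray(d,318.4,v_,.15)[:2]@np.c_[e,n] for v_ in (104.1,105)])
    # face, fin, rail
    r=P.reshape(-1,3);o=np.c_[r[:,:2]@np.c_[e,n],r[:,2]]
    fin=o[(o[:,0]>.64)&(o[:,0]<.685)&(o[:,2]>.12)&(o[:,2]<.155)&(abs(o[:,1]-.1)<.025)];print('fin',len(fin),np.percentile(fin,[2,50,98],axis=0))
    top=fin[fin[:,2]>.146];print('fin top',np.percentile(top,[5,50,95],axis=0))
    fc=o[(o[:,0]>.68)&(o[:,0]<.71)&(o[:,2]>.112)&(o[:,2]<.148)&(abs(o[:,1]-.1)>.02)&(abs(o[:,1]-.1)<.1)];print('face',len(fc),np.percentile(fc,[10,50,90],axis=0))
    for s in (-1,1):
        g=fc[np.sign(fc[:,1]-.1)==s]; print(s,len(g),np.median(g,0) if len(g) else '')
    rf=o[(o[:,2]>.152)&(o[:,2]<.16)&(o[:,0]>.6)&(o[:,0]<.96)&(abs(o[:,1]-.1)<.16)];print('roof',np.percentile(rf,[1,99],axis=0))
```

```text
t 0 uv nan nan
top-ray [array([0.6011, 0.2267])]
fin 89 [[0.6455 0.1033 0.1217]
 [0.6634 0.1082 0.1483]
 [0.6835 0.1174 0.1536]]
fin top [[0.6486 0.1039 0.1472]
 [0.6644 0.1103 0.1499]
 [0.683  0.1169 0.1533]]
face 155 [[0.6954 0.0165 0.1161]
 [0.696  0.0793 0.1311]
 [0.6984 0.1831 0.145 ]]
-1 80 [0.6962 0.042  0.1309]
1 75 [0.6958 0.1586 0.1317]
roof [[0.6975 0.0024 0.1522]
 [0.902  0.2189 0.1598]]
s 28 uv 317.4642857142857 110.78571428571429
(np.int64(318), np.int64(104)) [ 0.9459 -0.6387  0.9599] org 0.8610495567595161 -0.7492034847262001
(np.int64(319), np.int64(104)) [0.5734 0.3115 0.1476] org 0.6070973202606249 0.23924778378866612
(np.int64(318), np.int64(105)) [0.5753 0.2998 0.153 ] org 0.60757744095755 0.22742595538138716
(np.int64(319), np.int64(105)) [0.5744 0.3098 0.1456] org 0.6078386532627336 0.23750694852117946
(np.int64(317), np.int64(106)) [0.5728 0.2994 0.1488] org 0.6050339492586113 0.22731260915082274
(np.int64(318), np.int64(106)) [0.5749 0.3017 0.148 ] org 0.6073498936342783 0.22941004600873463
(np.int64(318), np.int64(107)) [0.5759 0.2998 0.1462] org 0.608159322
[... 1852 characters left out ...]
2067460665
(np.int64(317), np.int64(115)) [0.5754 0.2996 0.1172] org 0.6076290707633732 0.22727028163195484
(np.int64(318), np.int64(115)) [0.5775 0.302  0.1163] org 0.6099917914763946 0.22940215410933085
top-ray [array([0.6064, 0.2353]), array([0.6077, 0.2315])]
fin 182 [[0.6456 0.102  0.1213]
 [0.665  0.1057 0.1421]
 [0.6839 0.1162 0.1541]]
fin top [[0.6468 0.1028 0.1474]
 [0.6652 0.1084 0.1508]
 [0.6825 0.1161 0.1541]]
face 56 [[0.6962 0.0009 0.1153]
 [0.7025 0.004  0.13  ]
 [0.7085 0.0073 0.1435]]
-1 55 [0.7025 0.0039 0.1299]
1 1 [0.6942 0.1695 0.148 ]
roof [[0.6961 0.0008 0.1525]
 [0.9005 0.2199 0.1599]]<stdin>:7: RuntimeWarning: Mean of empty slice.
  ret = ret.dtype.type(ret / rcount)
```

Run:
```python
from h import *
a=np.radians(7);e=np.array([np.cos(a),np.sin(a)]);n=np.array([-e[1],e[0]])
p=.670*e+.110*n;print(p);go((*p,.22),np.radians(97))
```

```text
[0.65160029 0.19083254]
at [ 0.5281 -0.0874  0.2293] yaw 97.0 tilt [-1.6e-03  1.0e-04 -1.0e+00] -> shift [-0.1565  0.2611  0.0092] spin -0.0001 F [-0.25 -0.23  0.16] w 0.9986539680712634 0.0 9.5
```

jog_arm(
  moves=[
    [-0.01, 0.02, 0, 0],
    [-0.03, 0.055, 0, 0],
    [-0.055, 0.095, 0, 0],
    [-0.08, 0.135, 0, 0],
    [-0.105, 0.175, 0, 0],
    [-0.13, 0.215, 0, 0],
    [-0.146, 0.245, 0.005, 0],
    [-0.156, 0.261, 0.009, 0],
    [-0.156, 0.261, 0.009, 0],
    [-0.156, 0.261, 0.009, 0],
  ],
  hand=0.06,
)

```text
clock: 10.75
position: [0.6516, 0.1884, 0.2212]
ee_rot: [0.189, -3.136, 0.002]
force: [-0.6, 0.2, 0.3]
width: 0.654
gripper_force: 0.0
```

Run:
```python
from h import *
d=grab('wrist')
go((.6516,.1908,.127),np.radians(97))
cv2.imwrite('pics/h.png',cv2.resize(cv2.cvtColor(d['color'],4),(640,480)));pickle.dump(d,open('w4.pkl','wb'))
a=np.radians(7);e=np.array([np.cos(a),np.sin(a)]);n=np.array([-e[1],e[0]])
```

```text
at [0.6517 0.1884 0.2215] yaw 96.87 tilt [ 1.e-04 -1.e-03 -1.e+00] -> shift [-0.0002  0.0025  0.0945] spin -0.0023 F [ 0.08  0.18 -0.23] w 0.6489901375792909 0.0 10.8
```

View pics/h.png

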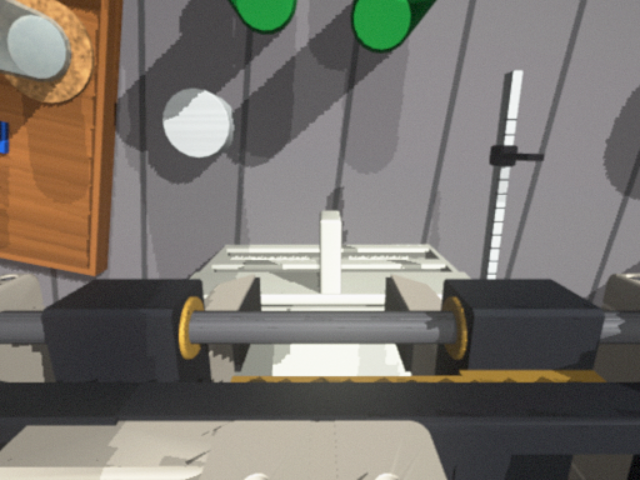

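The fin lies at x≈330, centred between the fingers (fin tip at (330,212)). The rider's pin runs from (500,154) to (542,156).

Run:
```python
from h import *
d=pickle.load(open('w4.pkl','rb'));P=pts(d)
np.set_printoptions(precision=4,suppress=True)
a=np.radians(7);E=np.array([[np.cos(a),-np.sin(a)],[np.sin(a),np.cos(a)]])
for q,z in (((541,156.5),.152),((330,211),.15),((505,146),.12),((505,165),.12)): print(q,ray(d,q[0]*.8,q[1]*.8,z)[:2]@E)
x=P[...,:2]@E;m=(x[...,1]>.215)&(x[...,1]<.255)&(P[...,2]>.13)&(P[...,2]<.155)&(x[...,0]>.57)&(x[...,0]<.64);print(np.c_[x[m],P[m][:,2]])
```

```text
(541, 156.5) [0.6071 0.2382]
(330, 211) [0.6403 0.1123]
(505, 146) [0.6012 0.2318]
(505, 165) [0.6139 0.2335]
[[0.606  0.2279 0.1323]
 [0.606  0.2291 0.1316]
 [0.606  0.2292 0.133 ]
 [0.606  0.2289 0.1351]
 [0.6059 0.2289 0.1367]
 [0.6059 0.2289 0.1383]
 [0.6059 0.2291 0.1394]
 [0.6058 0.2289 0.1412]
 [0.6058 0.2291 0.1423]
 [0.6057 0.2291 0.1437]
 [0.6057 0.2287 0.146 ]
 [0.6057 0.2289 0.147 ]
 [0.6056 0.2286 0.1489]
 [0.6056 0.2291 0.1493]
 [0.6056 0.2304 0.1484]
 [0.6056 0.2308 0.149 ]
 [0.6056 0.2313 0.1495]
 [0.6056 0.2327 0.1482]
 [0.6056 0.2324 0.1501]
 [0.6056 0.2339 0.1489]
 [0.6056 0.2346 0.149 ]
 [0.6056 0.2352 0.1492]
 [0.6056 0.2365 0.1482]
 [0.6056 0.2365 0.1496]
 [0.6056 0.2361 0.1515]
 [0.6056 0.2372 0.151 ]
 [0.6056 0.2382 0.1505]
 [0.6069 0.2288 0.1308]
 [0.6068 0.2288 0.1325]
 [0.6068 0.2293 0.133 ]
 [0.6067 0.2283 0.1366]
 [0.6067 0.2294 0.1359]
 [0.6067 0.2291 0.1382]
 [0.6066 0.2288 0.1401]
 [0.6066 0.2291 0.141 ]
 [0.6065 0.2289 0.1428]
 [0.6065 0.2299 0.1424]
 [0.6065 0.2292 0.1451]
 [0.6064 0.2292 0.1466]
 [0.6063 0.2285 0.1492]
 [0.6064 0.2296 0.1487]
 [0.60
[... 2270 characters left out ...]
38]
 [0.6084 0.2338 0.1524]
 [0.6085 0.2349 0.1518]
 [0.6084 0.2348 0.1532]
 [0.6084 0.2361 0.1523]
 [0.6084 0.2361 0.1535]
 [0.6084 0.2369 0.1535]
 [0.6084 0.2378 0.1532]
 [0.6084 0.2386 0.1531]
 [0.6095 0.2287 0.1441]
 [0.6095 0.2289 0.1451]
 [0.6094 0.2285 0.1473]
 [0.6094 0.2291 0.1476]
 [0.6092 0.2283 0.1504]
 [0.6093 0.2293 0.15  ]
 [0.6092 0.229  0.1518]
 [0.6091 0.2288 0.1535]
 [0.6091 0.2288 0.1548]
 [0.6092 0.231  0.1524]
 [0.6092 0.2318 0.1523]
 [0.6092 0.2325 0.1523]
 [0.6091 0.2329 0.1529]
 [0.6092 0.2341 0.152 ]
 [0.6091 0.2341 0.1533]
 [0.6091 0.2348 0.1534]
 [0.6092 0.2366 0.1516]
 [0.6092 0.2375 0.1514]
 [0.6091 0.2368 0.1538]
 [0.6091 0.2379 0.1532]
 [0.6091 0.2386 0.1533]]
```

jog_arm(
  moves=[
    [0, 0.002, 0.01, 0],
    [0, 0.002, 0.03, 0],
    [0, 0.002, 0.055, 0],
    [0, 0.002, 0.075, 0],
    [0, 0.002, 0.088, 0],
    [0, 0.002, 0.094, 0],
    [0, 0.002, 0.094, 0],
    [0, 0.002, 0.094, 0],
  ],
)

```text
clock: 11.8
position: [0.6519, 0.1927, 0.1281]
ee_rot: [-0.192, 3.134, 0.001]
force: [0.4, 0.1, -0.1]
width: 0.65
gripper_force: 0.0
```

jog_arm(
  moves=[
    [0, 0, 0, 0],
    [0, 0, 0, 0],
    [0, 0, 0, 0],
    [0, 0, 0, 0],
    [0, 0, 0, 0],
    [0, 0, 0, 0],
  ],
  hand=0.0,
  newtons=40,
)

```text
clock: 12.55
position: [0.6514, 0.1933, 0.1272]
ee_rot: [-0.193, 3.136, 0.001]
force: [0.0, 2.6, 0.2]
width: 0.151
gripper_force: 40.0
```

jog_arm(
  moves=[
    [0.003, 0, 0, 0],
    [0.009, 0, 0, 0],
    [0.018, 0, 0, 0],
    [0.028, 0, 0, 0],
    [0.038, 0, 0, 0],
    [0.048, 0, 0, 0],
    [0.058, 0, 0, 0],
    [0.068, 0, 0, 0],
    [0.077, 0, 0, 0],
    [0.083, 0, 0, 0],
    [0.086, 0, 0, 0],
    [0.088, 0, 0, 0],
    [0.088, 0, 0, 0],
    [0.088, 0, 0, 0],
  ],
)

```text
clock: 14.3
position: [0.5655, 0.1826, 0.1272]
ee_rot: [-0.192, 3.133, 0.002]
force: [7.8, 4.7, -8.6]
width: 0.151
gripper_force: 40.0
```

Run:
```python
from h import *
np.set_printoptions(precision=4,suppress=True)
a=np.radians(7);E=np.array([[np.cos(a),-np.sin(a)],[np.sin(a),np.cos(a)]])
go((.6,.18,.127),np.radians(97));print('tcp org',arm.observe()['position'][:2]@E, 'start',np.array([.6514,.1933])@E)
for nm in ('wrist','top','scene'):
    d=grab(nm);pickle.dump(d,open(nm+'5.pkl','wb'));P=pts(d);x=P[...,:2]@E;z=P[...,2]
    m=(x[...,1]>.215)&(x[...,1]<.255)&(z>.13)&(z<.155)&(x[...,0]>.57)&(x[...,0]<.64)
    f=(x[...,0]>.59)&(x[...,0]<.63)&(z>.11)&(z<.154)&(abs(x[...,1]-.11)>.02)&(abs(x[...,1]-.11)<.104)
    print(nm,m.sum(),np.percentile(x[m][:,0],[5,50,95]) if m.any() else '','face',f.sum(),[(round(s,3),(f&(abs(z-s)<.004)).sum(),np.percentile(x[f&(abs(z-s)<.004)][:,0],[2,10,50,90])) for s in (.12,.13,.14,.15) if (f&(abs(z-s)<.004)).sum()>3])
    if nm!='top':
        c=cv2.cvtColor(d['color'],4); c=c if nm=='wrist' else c[80:200,250:410]
        cv2.imwrite('pics/i_%s.png'%nm,cv2.resize(c,(400,300)))
cv2.imwrite('pics/i.png',np.hstack([cv2.imread('pics/i_wrist.png'),cv2.imread('pics/i_scene.png')]))
```

```text
at [0.5655 0.1826 0.1272] yaw 97.01 tilt [ 0.0029  0.0013 -1.    ] -> shift [-0.034  -0.0068  0.0003] spin 0.0002 F [ 7.84  4.73 -8.61] w 0.15137852375759894 39.997819662094116 14.3
tcp org [0.5835 0.1123] start [0.6701 0.1125]
wrist 218 [0.6052 0.6076 0.6098] face 2733 [(0.12, np.int64(276), array([0.6087, 0.6089, 0.6094, 0.6099])), (0.13, np.int64(679), array([0.6085, 0.6088, 0.6093, 0.6098])), (0.14, np.int64(963), array([0.6085, 0.6088, 0.6093, 0.6098])), (0.15, np.int64(249), array([0.6082, 0.6086, 0.6091, 0.6097]))]
top 0  face 40 [(0.12, np.int64(4), array([0.6104, 0.6138, 0.6259, 0.6292])), (0.14, np.int64(9), array([0.6097, 0.6104, 0.6235, 0.627 ])), (0.15, np.int64(13), array([0.6096, 0.6097, 0.6129, 0.6158]))]
scene 11 [0.6042 0.6076 0.6145] face 494 [(0.12, np.int64(88), array([0.6144, 0.6189, 0.6216, 0.6264])), (0.13, np.int64(58), array([0.6109, 0.6174, 0.6196, 0.624 ])), (0.14, np.int64(117), array([0.6145, 0.6153, 0.6185, 0.6252])), (0.15, np.int64(124), array([0.6077, 0.6086, 0.6132, 0.6157]))]
```

View pics/i.png

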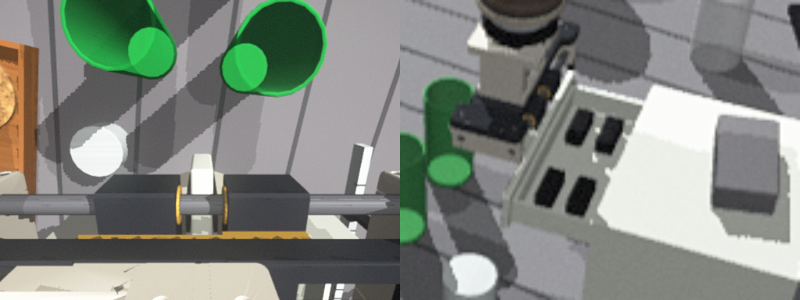

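The drawer is out and held by its fin at (203,180) in the left panel. The face is about 1.8 mm short of the pin, so I'll trim that.

jog_arm(
  moves=[
    [0.001, 0, 0, 0],
    [0.002, 0, 0, 0],
    [0.002, 0, 0, 0],
    [0.002, 0, 0, 0],
    [0.002, 0, 0, 0],
    [0.002, 0, 0, 0],
  ],
)

```text
clock: 15.2
position: [0.5635, 0.1824, 0.1272]
ee_rot: [-0.192, 3.133, 0.002]
force: [8.3, 5.0, -8.2]
width: 0.15
gripper_force: 40.0
```

Run:
```python
from h import *
a=np.radians(7);E=np.array([[np.cos(a),-np.sin(a)],[np.sin(a),np.cos(a)]])
for nm in ('wrist','top'):
    d=grab(nm);P=pts(d);x=P[...,:2]@E;z=P[...,2]
    m=(x[...,1]>.215)&(x[...,1]<.255)&(z>.13)&(z<.155)&(x[...,0]>.57)&(x[...,0]<.64)
    f=(x[...,0]>.59)&(x[...,0]<.625)&(z>.115)&(z<.15)&(abs(x[...,1]-.11)>.02)&(abs(x[...,1]-.11)<.104)
    print(nm,np.percentile(x[m][:,0],[5,50,95]) if m.any() else '',f.sum(),np.percentile(x[f][:,0],[5,50]),[ (round(y,2),np.median(x[f&(abs(x[...,1]-y)<.01)][:,0])) for y in (.02,.05,.08,.14,.17,.2) if (f&(abs(x[...,1]-y)<.01)).any()])
    if nm=='top':
        q=P.reshape(-1,3);q=q[(np.hypot(q[:,0]-.5285,q[:,1]+.087)<.05)&(q[:,2]>.11)&(q[:,2]<.135)];print('jar rim',len(q),(q[:,:2].max(0)+q[:,:2].min(0))/2 if len(q) else '')
s=arm.observe();print(s['position'][:2]@E,s['force'],s['gripper_force'],s['width'],s['clock'])
```

```text
wrist [0.60514662 0.60699377 0.60923203] 2734 [0.60668855 0.60734875] [(0.02, np.float64(0.6074404622445271)), (0.05, np.float64(0.6072360241874869)), (0.2, np.float64(0.6072474665950915))]
top  21 [0.60729918 0.60783382] [(0.02, np.float64(0.6085311357660911))]
jar rim 58 [ 0.52998933 -0.08730836]
[0.58150978 0.11232675] [ 7.50972192  4.83231797 -8.66394254] 39.99785542488098 0.15169127349842382 15.3
```

The face is level with the pin (0.6073 against 0.6070–0.6072) and the jar is on the coaster, so I'm handing in.

```bash
python3 -c "
from cell import arm
print(arm.sign_off())"
```

```text
the job is handed in; nothing more can be done
None
```

I handed the job in with the jar let go upright on the coaster, centred to within about 2 mm, and the drawer held at 40 N grip with its front face within about 1 mm of the rider's pin; the sign-off gave no verdict.

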